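# Snap a cartridge fuse into its clips and slide it home

## Task

Fit the cartridge fuse into the spring-mounted fuse holder: lay it over the two pairs of spring clips, clear of the hooded end stop, and press it straight down until both clips have snapped round it and it lies on its seats. Then push it endways along the clips, under the hood, until it bears firmly on the end stop (more than 5 N), and let go. Do it with feeling, by no more force than the clips need (never more than 25 N on its seats, 20 N against the end stop), and leave the other things on the bench where they are.

Things in the scene. Friction and masses are not known exactly. Their poses are not given: they have to be found in the camera images.
- fuse: Cartridge fuse, a plain round rod 27 mm in diameter and 140 mm long with a white ceramic tube between two copper end caps (32 mm each), 110 g; lies loose on the bench and can roll. Both ends are alike. Origin at its middle on its axis; x runs along its axis.
- holder: Fuse holder, fixed to the bench. Origin on the bench under the middle of the two clips; x runs along the seated fuse's axis towards the end stop, z up. Dark steel base 204 x 84 x 8 mm (x -92 to 112, y +-42 mm); over it on four coil springs a black carrier plate as large, top 29 mm over the bench, that bears the clips and the end stop and sinks and rises as one.
- seats: The two flat brass seats in the clips, fixed on the carrier; origin on the axis of a seated fuse midway between the clips: 56 mm over the bench, less what the carrier has sunk. The carrier yields from about 5 N on (11 N for 10 mm), has hard stops 12 mm down, springs back when let go. So a fuse brought only to seat height is not in the clips yet. Between the clips (x -35 to 35 mm) all is free down to the plate, 27 mm below the axis.
- clip_plain (a point): Mouth of the brass clip away from the end stop, at holder x = -42 mm, midway between its lips, 63.5 mm over the bench (7.5 mm above the seat axis). A clip is two leaf fingers 14 mm wide along x; rolled lips 21 mm apart, flaring to a 38 mm wide mouth 11 mm higher. A fuse within 4 mm of the middle is guided in and, once past the lips, snaps down and lies on a flat seat.
- clip_stop (a point): The same for the like clip nearer the end stop, at holder x = +42 mm. Pressing the fuse past both clips takes about 14 N in all (12 to 18 N); at the snap the force drops by several N, and the carrier springs up against the fuse. In the clips the fuse slides endways against 3 to 9 N of friction.
- stop_face (a point): Middle of the inner face of the black hooded end stop on the carrier at the holder's +x end, on the seated fuse's axis; frame parallel to the holder's. The stop is clamped at a different place each time, 80 to 86 mm from the middle of the clips. Fuse home: its middle 70 mm from this point.
- hood_rim (a point): Middle of the hood's lower front edge: 6 mm before the stop face and 17.5 mm above the axis. The hood is 46 mm wide, roof 4.5 mm thick, cheeks 37 mm apart inside. It covers the last 6 mm before the face, so the fuse cannot be put in from above against the face.
- end_stop: The hooded end stop as a whole; origin and axes the same as stop_face.
- capacitor_can: Bystander: blue capacitor can, 35 mm diameter, 62 mm tall, standing; origin at the centre of its foot.
- electrical_tape: Bystander: black roll of tape, 55 mm diameter, 19 mm high, lying flat; origin at the centre of its underside.
- battery_aa: Bystander: small round battery, 15 mm diameter, 50 mm tall, standing; origin at the centre of its foot.
- heat_sink: Bystander: black finned heat sink, 40 x 50 x 26 mm; origin at the centre of its underside.

How it is judged:
By the outcome, as a careful person would: the job done as asked, in the order asked, and still so for the second after the job is handed in, with the robot touching nothing.
It also fails if it takes over 72 s, if anything falls off the work surface, if the arm or the gripper's body presses on something with over 40 N, if the wrist force passes 120 N, or if a joint passes its speed limit or range.

## Robot

A 6-joint arm with a two-finger parallel gripper is mounted at the origin on a cart in front of the work surface, level with it; the furniture and walls round the work are solid. World frame = base frame: x ahead of the robot, y to its left, z up, the work surface at z = 0. Lengths are in m, angles in rad, forces in N, time in s.
With the tool pointing down it reaches from about 0.35 to 0.775 m from the base axis. Payload 7.3 kg.
Tool frame: the origin (TCP) lies on the centre line of the jaws, within the pads' length; the fingertips stand 17 mm ahead of it and the grasp point (between the pads) lies 2 mm behind it (robot.tcp_to_tips is the distance from the TCP to the fingertips, in m); z points along the fingers, y is the line along which they close (so a half turn about z gives the same grasp; the last joint's range is limited). The gripper opens to 92 mm and grips with 3 to 60 N. Pads are 19 mm wide; open, the fingers measure 130 mm over their backs; the gripper's body (75 mm by 190 mm) begins 47 mm behind the grasp point.
Start: joints at [1.118, 0.342, 1.524, -0, 1.275, -0.146], TCP at [0.159, 0.501, 0.244] pointing down, gripper open.
Joint ranges: [-2.53, 2.53], [-0.77, 2.02], [0.04, 2.7], [-1, 4.14], [0.28, 2.66], [-3.11, 3.11]. Speed limits (rad/s): [2.57, 2.57, 3.14, 3.14, 3.14, 3.14].

## Interface

Orientations are given as [roll, pitch, yaw] about the fixed x, y, z axes, in that order (R = Rz(yaw) Ry(pitch) Rx(roll)).
In Python, from cell import robot gives the robot as it stands. The module is installed in compiled form; this text tells all that it offers.
- The arm moves only by the tool carry_out, never from a script. Its argument "commands" is a list of rows, each a list of 3 entries, a list of its own where there are three numbers: the shift along the tool's x, y, z in m, then the turn about the tool's z in rad, then the opening, from 0 (shut) to 1 (fully open). In form: [[[dx, dy, dz], yaw, claw], ...]. A call has 1 to 20 rows; each row shifts and turns the commanded pose from where the row before left it, along the tool's axes as they then stand; what a row does not reach is not made up. A row lasts 1/8 s, in which the tool goes at most 62.5 mm and 10.7 degrees, less where a joint would pass 70% of its speed; a pose out of reach is approached as far as the arm can. A call is refused whole if a number of a shift passes 0.0625 or a number of a turn 0.188, either way. A call with a gripper value outside its range is refused whole. The fingers move at their own pace and stop on an object; "newtons" is the grip in N (left out, the last holds). Time passes only in rows, so rows that do not move let the fingers close. It gives the time, the measured TCP pose, the force, the opening and the grip force at its end, in the units of the state.
- robot.observe(): the state, without advancing time (a new reading comes with each control period).
- robot.read_camera(name): name is "scene" or "top" or "wrist"; returns a dict with "pixels" (480x640x3 uint8, red, green, blue), "fx", "fy", "cx", "cy" (pixels), "view" (4x4, takes a point from world to camera coordinates); the wrist camera has in their place "T_tool_cam" (4x4, takes a point from camera to tool coordinates, whose origin is the TCP and whose axes are the flange's). Camera axes: x right, y up, looking along -z (the intrinsics and any distortion apply to the point x, -y, -z); pixel columns grow to the right and rows downward; lengths in m; the calibration is good to about 2 mm. A picture is of the moment at which its call begins: read the wrist's pose just before it. There is no depth.
- robot.hand_in(): hands the job in; it is judged then, once.
Trained networks look in a picture, given as the dict that the camera call returned (one of the last four; its "shot" number tells which), for a name from the list of things; names that differ only in an ending like _2 or _b are one class to them, and where a whole thing is asked for, a point or a joint stands for the part that bears it (a point fixed in the world has none). Each returns a list of dicts, best first, with "p" (0 to 1); they miss things now and then, are a little off and sometimes report something else, mostly with a low value. They report only what shows in the picture. A call takes as long as a camera call.
- robot.find_in(picture, name): "at" ([column, row] in pixels, amid what is visible of it).
- robot.tip_of(picture, name): "at" ([column, row] in pixels: a listed point, or the origin of a listed thing).
The state is a dict: "time": time; "qpos": joint angles; "qvel": joint speeds; "joint_efforts": joint torques, N m; "tool_pos": TCP position; "tool_rot": TCP orientation; "contact_force": force on the tool from outside, world axes, zero at the start; "torque": the same for the moment, N m; "opening": finger opening in m; "grip_force": force on a finger pad.
Only numpy, scipy, OpenCV 4.12 (cv2) and the standard library are available. Lean on these libraries where they do the work, as an engineer would, in place of code of your own. Each camera call takes 0.05 s, during which the arm holds its last target. There are 200 camera calls.

## Working session

There is one attempt and no reset: what is moved stays moved. The work goes in short steps, Python scripts to look and compute and a tool call to move; the robot and the scene stay as the last step left them, time stands still between calls to the robot, and variables do not carry over. Pictures are saved under pics/ and viewed, at most 10 in all, crops included, and the job is handed in when it is done.

Besides the shell and the picture viewer there is one more tool, called as name(argument=value, ...), one argument or row to a line, values as JSON. carry_out: Moves the arm, as the interface text tells. Its arguments: {"type":"object","properties":{"commands":{"type":"array"},"newtons":{"type":"number"}},"required":["commands"]}

```bash
mkdir -p pics; cat > h.py <<'E'
import numpy as np, cv2
from cell import robot
from scipy.spatial.transform import Rotation as Ro
def save(p,n): cv2.imwrite('pics/'+n+'.png',p['pixels'][:,:,::-1])
def view(p,s=None):
    if 'view' in p: return np.array(p['view'])
    s=s or robot.observe()
    T=np.eye(4);r=np.array(s['tool_rot'])
    T[:3,:3]=Ro.from_euler('xyz',r).as_matrix() if r.size==3 else r.reshape(3,3)
    T[:3,3]=s['tool_pos']
    return np.linalg.inv(T@np.array(p['T_tool_cam']))
def ray(p,V,uv):
    d=np.array([(uv[0]-p['cx'])/p['fx'],-(uv[1]-p['cy'])/p['fy'],-1.])
    W=np.linalg.inv(V);return W[:3,3],W[:3,:3]@d
def onz(p,V,uv,z):
    o,d=ray(p,V,uv);return o+d*(z-o[2])/d[2]
def proj(p,V,X):
    c=V[:3,:3]@np.array(X)+V[:3,3]
    return np.array([p['cx']+p['fx']*c[0]/-c[2],p['cy']-p['fy']*c[1]/-c[2]])
E
python3 - <<'E'
from h import *
s=robot.observe();print({k:s[k] for k in('time','tool_pos','tool_rot','opening','contact_force')})
Z=dict(fuse=.0135,holder=0,seats=.056,clip_plain=.0635,clip_stop=.0635,stop_face=.056,hood_rim=.0735,capacitor_can=0,electrical_tape=0,battery_aa=0,heat_sink=0)
for c in('top','scene'):
    p=robot.read_camera(c);save(p,c);V=view(p)
    print(c,[k for k in p],np.linalg.inv(V)[:3,3].round(3))
    for n,z in Z.items():
        r=robot.tip_of(p,n)[:2]
        print(n,[(np.round(q['at']),round(q['p'],2),onz(p,V,q['at'],z).round(4)) for q in r])
E
```

```text
{'time': 0.0, 'tool_pos': array([0.15837615, 0.5001595 , 0.24305004]), 'tool_rot': array([-3.14009217e+00, -2.21627170e-04,  2.83479140e+00]), 'opening': 0.09199645432134686, 'contact_force': array([-0.3692259 , -0.44189912, -0.66560125])}
top ['pixels', 'fx', 'fy', 'cx', 'cy', 'view', 'shot'] [0.471 0.033 1.425]
fuse [(array([273., 227.]), 0.96, array([0.6443, 0.1246, 0.0135]))]
holder [(array([375., 220.]), 0.8, array([ 0.659 , -0.1254,  0.    ]))]
seats []
clip_plain [(array([397., 214.]), 0.9, array([ 0.6637, -0.1707,  0.0635]))]
clip_stop [(array([358., 221.]), 0.67, array([ 0.648 , -0.0778,  0.0635])), (array([194., 202.]), 0.48, array([0.6988, 0.305 , 0.0635]))]
stop_face [(array([341., 222.]), 0.73, array([ 0.648 , -0.0387,  0.056 ])), (array([293., 183.]), 0.49, array([0.7427, 0.0719, 0.056 ]))]
hood_rim [(array([345., 222.]), 0.72, array([ 0.6451, -0.0476,  0.0735]))]
capacitor_can [(array([293., 182.]), 0.5, array([0.7553, 0.0732, 0.    ]))]
electrical_tape [(array([442., 183.]), 0.56, array([ 0.7487, -0.2958,  0.    ]))]
battery_aa [(array([439., 281.]), 0.61, array([ 0.5
[... 433 characters left out ...]
,  0.    ]))]
seats []
clip_plain [(array([418., 258.]), 0.76, array([ 0.6674, -0.1574,  0.0635])), (array([404., 364.]), 0.57, array([ 0.446 , -0.306 ,  0.0635]))]
clip_stop [(array([381., 243.]), 0.79, array([ 0.6529, -0.0775,  0.0635]))]
stop_face [(array([362., 239.]), 0.54, array([ 0.6446, -0.036 ,  0.056 ]))]
hood_rim [(array([366., 232.]), 0.68, array([ 0.6476, -0.0419,  0.0735]))]
capacitor_can [(array([358., 217.]), 0.69, array([0.7583, 0.0818, 0.    ]))]
electrical_tape [(array([495., 299.]), 0.84, array([ 0.7467, -0.2914,  0.    ]))]
battery_aa [(array([403., 364.]), 0.66, array([ 0.4932, -0.2745,  0.    ]))]
heat_sink [(array([274., 186.]), 0.63, array([0.7022, 0.3201, 0.    ]))]
```

```bash
python3 - <<'E'
import cv2
a=cv2.imread('pics/top.png')[130:330,140:480]
cv2.imwrite('pics/topc.png',cv2.resize(a,(782,460),interpolation=cv2.INTER_CUBIC))
E
```

```text
(no output)
```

View pics/topc.png

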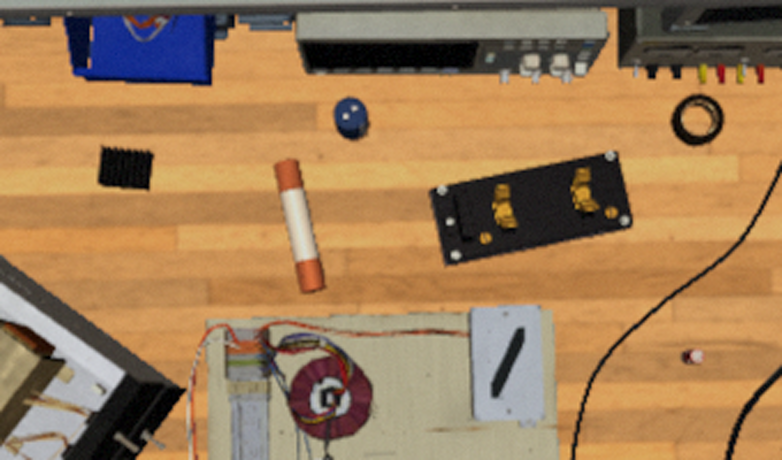

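carry_out(
  commands=[
    [[-0.048,-0.0176,0],0,1],
    [[-0.048,-0.0176,0],0,1],
    [[-0.048,-0.0176,0],0,1],
    [[-0.048,-0.0176,0],0,1],
    [[-0.048,-0.0176,0],0,1],
    [[-0.048,-0.0176,0],0,1],
    [[-0.048,-0.0176,0],0,1],
    [[-0.048,-0.0176,0],0,1],
    [[-0.048,-0.0176,0],0,1],
    [[-0.048,-0.0176,0],0,1],
    [[-0.048,-0.0176,0],0,1],
    [[-0.048,-0.0176,0],0,1],
    [[0,0,0],-0.125,1],
    [[0,0,0],-0.125,1],
    [[0,0,0],-0.125,1],
    [[0,0,0],-0.125,1],
    [[0,0,0],0,1],
  ],
)

```text
time: 3.32
tool_pos: [0.6439, 0.1252, 0.2436]
tool_rot: [3.141, -0.0, -2.95]
contact_force: [0.7, -0.4, 0.5]
opening: 0.092
grip_force: 0.0
```

```bash
python3 - <<'E'
from h import *
s=robot.observe();print(s['time'],s['tool_pos'],s['tool_rot'])
p=robot.read_camera('wrist');V=view(p,s);save(p,'w1');print(p['T_tool_cam'])
for f in (robot.tip_of,robot.find_in):
    print([(np.round(q['at']),q['p'],onz(p,V,q['at'],.0135)) for q in f(p,'fuse')[:2]])
E
```

```text
3.325 [0.64385966 0.12520525 0.24356803] [ 3.14149144e+00 -1.78461197e-04 -2.94954059e+00]
[[-4.63341347e-04  9.62101852e-01  2.72689955e-01  7.35188657e-02]
 [ 9.99999871e-01  5.02298237e-04 -7.30528447e-05 -1.19543659e-03]
 [-2.07255961e-04  2.72689886e-01 -9.62101961e-01 -1.40899402e-01]
 [ 0.00000000e+00  0.00000000e+00  0.00000000e+00  1.00000000e+00]]
[(array([328., 206.]), 0.94, array([0.64279111, 0.1287932 , 0.0135    ])), (array([491., 300.]), 0.19, array([0.70515789, 0.30655341, 0.0135    ]))]
[(array([329., 201.]), 0.65, array([0.63878428, 0.12866336, 0.0135    ]))]
```

View pics/w1.png

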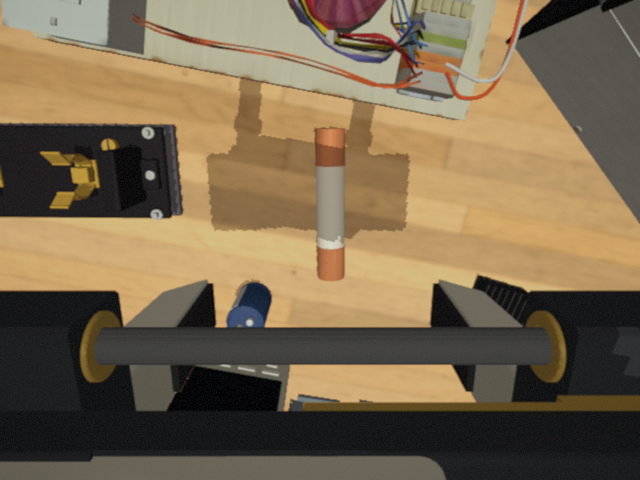

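carry_out(
  commands=[
    [[0,0.003,0.04],0,0.8],
    [[0,0,0.05],0,0.8],
    [[0,0,0.05],0,0.8],
    [[0,0,0.04],0,0.8],
    [[0,0,0.025],0,0.8],
    [[0,0,0.012],0,0.8],
    [[0,0,0.007],0,0.8],
    [[0,0,0],0,0.8],
    [[0,0,0],0,0],
    [[0,0,0],0,0],
    [[0,0,0],0,0],
    [[0,0,0],0,0],
    [[0,0,0],0,0],
    [[0,0,0],0,0],
  ],
  newtons=35,
)

```text
time: 5.22
tool_pos: [0.6433, 0.1282, 0.0198]
tool_rot: [3.142, 0.0, -2.948]
contact_force: [0.8, -0.2, 0.4]
opening: 0.0259
grip_force: 35.0
```

carry_out(
  commands=[
    [[0,0,-0.02],0,0],
    [[0,0,-0.05],0,0],
    [[0,0,-0.05],0,0],
    [[0,0,-0.05],0,0],
    [[0,0,-0.05],0,0],
    [[0.016,-0.042,0],0,0],
    [[0.016,-0.042,0],0,0],
    [[0.016,-0.042,0],0,0],
    [[0.016,-0.042,0],0,0],
    [[0.016,-0.042,0],0,0],
    [[0.016,-0.042,0],0,0],
  ],
)

```text
time: 6.6
tool_pos: [0.5969, -0.139, 0.2412]
tool_rot: [-3.141, 0.001, -2.948]
contact_force: [1.2, -0.1, -2.0]
opening: 0.026
grip_force: 35.0
```

carry_out(
  commands=[
    [[0,0,0],0.155,0],
    [[0,0,0],0.155,0],
    [[0,0,0],0.155,0],
    [[0,0,0],0.155,0],
    [[0,0,0],0.155,0],
    [[0,0,0],0.155,0],
    [[0,0,0],0.155,0],
    [[0,0,0],0.155,0],
    [[0,0,0],0.155,0],
    [[0,0,0],0.155,0],
    [[0,0,0],0,0],
    [[0,0,0],0,0],
  ],
)

```text
time: 8.1
tool_pos: [0.5974, -0.1376, 0.2404]
tool_rot: [3.141, 0.0, 1.788]
contact_force: [0.1, -0.4, -1.3]
opening: 0.0262
grip_force: 35.0
```

```bash
python3 - <<'E'
from h import *
s=robot.observe();print(s['time'],s['tool_pos'],s['tool_rot'],s['contact_force'],s['opening'])
Z=dict(holder=0,seats=.056,clip_plain=.0635,clip_stop=.0635,stop_face=.056,hood_rim=.0735)
for c in ('wrist','top'):
    p=robot.read_camera(c);V=view(p,s);save(p,c+'2')
    for n,z in Z.items():
        print(n,[(np.round(q['at']),round(q['p'],2),onz(p,V,q['at'],z).round(4)) for q in robot.tip_of(p,n)[:2]])
E
```

```text
8.1 [ 0.597395   -0.13757988  0.24038648] [3.14098252e+00 3.11308779e-04 1.78776850e+00] [ 0.08550266 -0.39026325 -1.34111209] 0.02618575670856512
holder [(array([392., 206.]), 0.57, array([ 0.6632, -0.1268,  0.    ]))]
seats []
clip_plain [(array([398., 265.]), 0.84, array([ 0.667 , -0.1641,  0.0635])), (array([408., 107.]), 0.51, array([ 0.6415, -0.0416,  0.0635]))]
clip_stop [(array([404., 166.]), 0.74, array([ 0.6506, -0.0841,  0.0635]))]
stop_face [(array([408., 104.]), 0.83, array([ 0.6425, -0.039 ,  0.056 ]))]
hood_rim [(array([417., 116.]), 0.7, array([ 0.6474, -0.0469,  0.0735]))]
holder [(array([372., 220.]), 0.76, array([ 0.6596, -0.1195,  0.    ]))]
seats [(array([357., 220.]), 0.36, array([ 0.6509, -0.078 ,  0.056 ]))]
clip_plain []
clip_stop [(array([358., 222.]), 0.91, array([ 0.6461, -0.078 ,  0.0635])), (array([344., 225.]), 0.61, array([ 0.6393, -0.045 ,  0.0635]))]
stop_face [(array([342., 222.]), 0.67, array([ 0.6482, -0.0409,  0.056 ]))]
hood_rim [(array([343., 222.]), 0.69, array([ 0.6445, -0.0427,  0.0735]))]
```

View pics/wrist2.png

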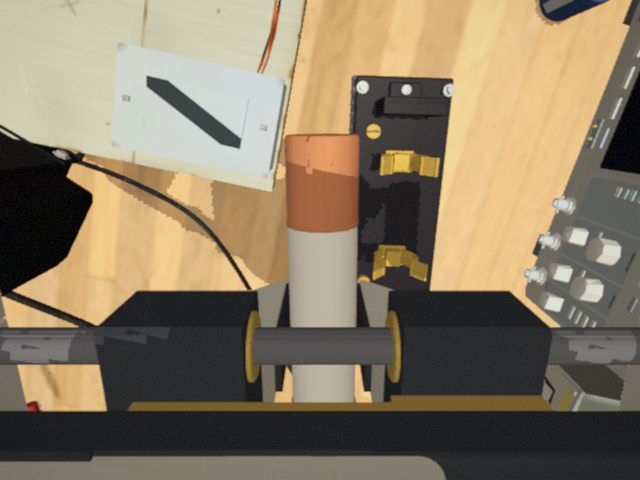

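```bash
python3 - <<'E'
import cv2
a=cv2.imread('pics/wrist2.png')[65:305,330:470]
cv2.imwrite('pics/w2c.png',cv2.resize(a,None,fx=2.5,fy=2.5,interpolation=cv2.INTER_CUBIC))
E
```

```text
(no output)
```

View pics/w2c.png

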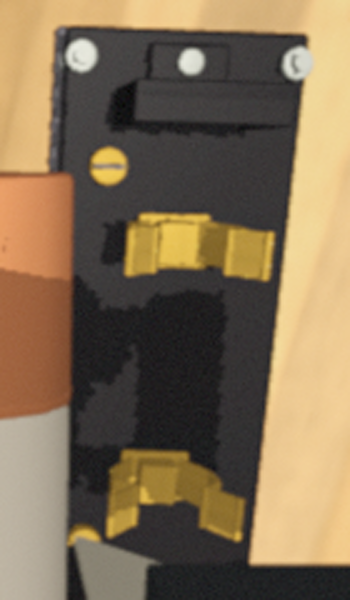

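```bash
python3 - <<'E'
from h import *
from scipy.optimize import least_squares
s=robot.observe();p=robot.read_camera('wrist');V=view(p,s)
P=[((112,42,29),(356.4,77)),((112,-42,29),(452.4,80.2)),((35,19,74.5),(380.4,175.8)),((35,-19,74.5),(438.8,177)),((49,-19,74.5),(439.6,158.2)),
((-49,-19,74.5),(426.8,281)),((-35,-19,74.5),(427.2,263.8)),((-49,19,74.5),(372.8,279)),((42,0,63.5),(404,166)),((-42,0,63.5),(398,265))]
def W(a,X):
    c,q=np.cos(a[2]),np.sin(a[2]);x,y,z=np.array(X)/1e3
    return [a[0]+c*x-q*y,a[1]+q*x+c*y,z]
f=lambda a:np.concatenate([proj(p,V,W(a,X))-u for X,u in P])
r=least_squares(f,[.659,-.122,1.78],loss='soft_l1',f_scale=1.5)
print(r.x,np.rad2deg(r.x[2]));print(f(r.x).reshape(-1,2).round(1))
a=r.x
for n,u,z in(('rim',(417,116),73.5),('face',(408,104),56)):
    d=onz(p,V,u,z/1e3)[:2]-a[:2];print(n,d@[np.cos(a[2]),np.sin(a[2])])
R=Ro.from_euler('xyz',s['tool_rot']).as_matrix()
t=W(a,(-8,0,100));print(t,R.T@(np.array(t)-s['tool_pos']),a[2]-s['tool_rot'][2])
E
```

```text
[ 0.66047141 -0.1248071   1.75890641] 100.77791410185276
[[-2.5 -4.5]
 [ 5.2 -4.8]
 [ 3.8  0. ]
 [-4.2  0.1]
 [-3.1  0. ]
 [-2.6  0.2]
 [-1.4  1.1]
 [ 4.5  1.1]
 [ 3.3 -0.4]
 [ 1.   2.9]]
rim 0.07867206308378459
face 0.08764355988134599
[np.float64(0.6619674282934382), np.float64(-0.13266597749726491), np.float64(0.1)] [-0.00888348  0.0641086   0.13967184] -0.025882620421934233
```

carry_out(
  commands=[
    [[-0.003,0.022,0.03],0,0],
    [[-0.003,0.022,0.03],0,0],
    [[-0.003,0.02,0.03],0,0],
    [[0,0,0.025],0.026,0],
    [[0,0,0.01],0,0],
    [[0,0,0],0,0],
    [[0,0,0],0,0],
  ],
)

```text
time: 9.72
tool_pos: [0.6625, -0.1331, 0.1163]
tool_rot: [3.139, 0.001, 1.759]
contact_force: [0.2, 0.2, -1.7]
opening: 0.0261
grip_force: 35.0
```

```bash
python3 - <<'E'
from h import *
s=robot.observe();print(s['time'],s['tool_pos'],s['tool_rot'],s['contact_force'],s['opening'])
p=robot.read_camera('wrist');V=view(p,s)
a=p['pixels'][0:330,150:490,::-1]
cv2.imwrite('pics/w3.png',cv2.resize(a,None,fx=1.8,fy=1.8,interpolation=cv2.INTER_CUBIC))
for n,z in dict(clip_stop=.0635,stop_face=.056,hood_rim=.0735,clip_plain=.0635).items():
    print(n,[(np.round(q['at']),round(q['p'],2),onz(p,V,q['at'],z).round(4)) for q in robot.tip_of(p,n)[:2]])
E
```

```text
9.725 [ 0.66250748 -0.13306659  0.11627214] [3.13939192e+00 1.06485998e-03 1.75892469e+00] [ 0.19624877  0.19862855 -1.67011793] 0.02607318757488331
clip_stop [(array([ 62., 381.]), 0.59, array([ 0.5335, -0.2228,  0.0635]))]
stop_face [(array([319.,  70.]), 0.81, array([ 0.6429, -0.039 ,  0.056 ]))]
hood_rim [(array([322.,  83.]), 0.64, array([ 0.6456, -0.0458,  0.0735]))]
clip_plain []
```

View pics/w3.png

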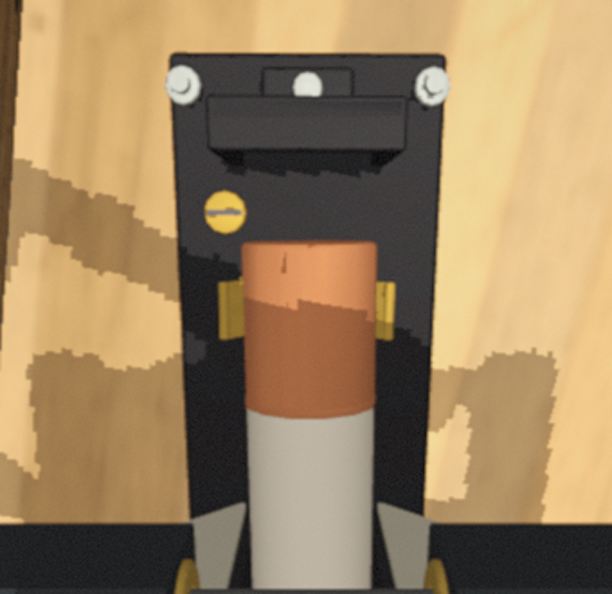

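carry_out(
  commands=[
    [[0,-0.0008,0.012],0,0],
    [[0,0,0.012],0,0],
    [[0,0,0.006],0,0],
    [[0,0,0.003],0,0],
    [[0,0,0.002],0,0],
    [[0,0,0],0,0],
  ],
  newtons=50,
)

```text
time: 10.72
tool_pos: [0.6612, -0.133, 0.0798]
tool_rot: [3.141, 0.0, 1.759]
contact_force: [-0.5, 0.5, -1.5]
opening: 0.0259
grip_force: 50.0
```

carry_out(
  commands=[
    [[0,0,0.002],0,0],
    [[0,0,0.002],0,0],
    [[0,0,0.002],0,0],
    [[0,0,0],0,0],
  ],
)

```text
time: 11.22
tool_pos: [0.6616, -0.1332, 0.0749]
tool_rot: [3.14, 0.001, 1.759]
contact_force: [-1.1, -0.9, 5.5]
opening: 0.0261
grip_force: 50.0
```

carry_out(
  commands=[
    [[0,0,0.002],0,0],
    [[0,0,0.002],0,0],
    [[0,0,0],0,0],
  ],
)

```text
time: 11.6
tool_pos: [0.6617, -0.1332, 0.0713]
tool_rot: [3.14, 0.001, 1.759]
contact_force: [-2.6, -0.2, 7.7]
opening: 0.0256
grip_force: 50.0
```

carry_out(
  commands=[
    [[0,0,0.002],0,0],
    [[0,0,0.001],0,0],
    [[0,0,0],0,0],
  ],
)

```text
time: 11.98
tool_pos: [0.6618, -0.1333, 0.0686]
tool_rot: [3.139, 0.001, 1.759]
contact_force: [-2.5, 0.2, 9.9]
opening: 0.0257
grip_force: 50.0
```

carry_out(
  commands=[
    [[0,0,0.0015],0,0],
    [[0,0,0],0,0],
  ],
)

```text
time: 12.22
tool_pos: [0.6618, -0.1333, 0.0673]
tool_rot: [3.139, 0.001, 1.759]
contact_force: [-3.1, 0.8, 9.3]
opening: 0.0259
grip_force: 50.0
```

carry_out(
  commands=[
    [[0,-0.0005,0.001],0,0],
    [[0,0,0],0,0],
  ],
)

```text
time: 12.48
tool_pos: [0.6616, -0.1334, 0.0665]
tool_rot: [3.138, 0.002, 1.759]
contact_force: [-1.8, 0.9, 10.2]
opening: 0.0259
grip_force: 50.0
```

carry_out(
  commands=[
    [[0,0,0.001],0,0],
    [[0,0,0],0,0],
  ],
)

```text
time: 12.72
tool_pos: [0.6617, -0.1333, 0.0656]
tool_rot: [3.138, 0.002, 1.759]
contact_force: [-1.9, 0.8, 11.2]
opening: 0.026
grip_force: 50.0
```

carry_out(
  commands=[
    [[0,0,0.001],0,0],
    [[0,0,0],0,0],
  ],
)

```text
time: 12.98
tool_pos: [0.6617, -0.1334, 0.0647]
tool_rot: [3.138, 0.002, 1.759]
contact_force: [-3.0, 0.8, 11.3]
opening: 0.0258
grip_force: 50.0
```

carry_out(
  commands=[
    [[0,-0.0003,0.001],0,0],
    [[0,0,0],0,0],
  ],
)

```text
time: 13.22
tool_pos: [0.6616, -0.1334, 0.0639]
tool_rot: [3.138, 0.002, 1.759]
contact_force: [-1.6, 0.7, 11.5]
opening: 0.0257
grip_force: 50.0
```

carry_out(
  commands=[
    [[0,0,0.001],0,0],
    [[0,0,0],0,0],
  ],
)

```text
time: 13.48
tool_pos: [0.6617, -0.1335, 0.063]
tool_rot: [3.137, 0.002, 1.759]
contact_force: [-1.3, 0.3, 11.9]
opening: 0.0257
grip_force: 50.0
```

carry_out(
  commands=[
    [[0,0,0.0007],0,0],
    [[0,0,0],0,0],
  ],
)

```text
time: 13.72
tool_pos: [0.6618, -0.1336, 0.0625]
tool_rot: [3.137, 0.002, 1.759]
contact_force: [-3.1, 0.3, 13.7]
opening: 0.0255
grip_force: 50.0
```

carry_out(
  commands=[
    [[0,0,0.0006],0,0],
    [[0,0,0],0,0],
  ],
)

```text
time: 13.98
tool_pos: [0.6618, -0.1336, 0.0621]
tool_rot: [3.137, 0.002, 1.759]
contact_force: [-2.9, 0.3, 14.8]
opening: 0.0258
grip_force: 50.0
```

carry_out(
  commands=[
    [[0,0,0.0006],0,0],
    [[0,0,0],0,0],
  ],
)

```text
time: 14.22
tool_pos: [0.6619, -0.1337, 0.0616]
tool_rot: [3.137, 0.002, 1.759]
contact_force: [-2.4, 0.4, 15.2]
opening: 0.0259
grip_force: 50.0
```

carry_out(
  commands=[
    [[0,0,0.0005],0,0],
    [[0,0,0],0,0],
  ],
)

```text
time: 14.48
tool_pos: [0.6619, -0.1337, 0.0611]
tool_rot: [3.137, 0.003, 1.759]
contact_force: [-2.4, -0.6, 14.6]
opening: 0.0258
grip_force: 50.0
```

carry_out(
  commands=[
    [[0,0,0.0006],0,0],
    [[0,0,0],0,0],
  ],
)

```text
time: 14.72
tool_pos: [0.6619, -0.1338, 0.0605]
tool_rot: [3.137, 0.003, 1.759]
contact_force: [-2.4, -0.5, 13.8]
opening: 0.0256
grip_force: 50.0
```

carry_out(
  commands=[
    [[0,0,0.0006],0,0],
    [[0,0,0],0,0],
  ],
)

```text
time: 14.98
tool_pos: [0.6618, -0.1338, 0.0598]
tool_rot: [3.137, 0.003, 1.759]
contact_force: [-2.4, -0.9, 13.7]
opening: 0.0263
grip_force: 50.0
```

carry_out(
  commands=[
    [[0,0,0.0005],0,0],
    [[0,0,0],0,0],
  ],
)

```text
time: 15.22
tool_pos: [0.6618, -0.1338, 0.0592]
tool_rot: [3.137, 0.002, 1.758]
contact_force: [-2.3, -0.7, 12.9]
opening: 0.0259
grip_force: 50.0
```

carry_out(
  commands=[
    [[0,0,0.0007],0,0],
    [[0,0,0],0,0],
  ],
)

```text
time: 15.48
tool_pos: [0.6618, -0.1338, 0.0584]
tool_rot: [3.137, 0.002, 1.758]
contact_force: [-1.8, -0.7, 12.7]
opening: 0.0258
grip_force: 50.0
```

carry_out(
  commands=[
    [[0,0,0.0007],0,0],
    [[0,0,0],0,0],
  ],
)

```text
time: 15.72
tool_pos: [0.6617, -0.1338, 0.0574]
tool_rot: [3.138, 0.002, 1.758]
contact_force: [-1.3, -0.7, 11.5]
opening: 0.0257
grip_force: 50.0
```

carry_out(
  commands=[
    [[0,0,0.0007],0,0],
    [[0,0,0],0,0],
  ],
)

```text
time: 15.98
tool_pos: [0.6614, -0.1336, 0.0558]
tool_rot: [3.138, 0.002, 1.759]
contact_force: [-0.6, -0.1, 7.8]
opening: 0.0258
grip_force: 50.0
```

carry_out(
  commands=[
    [[0,0,0.001],0,0],
    [[0,0,0],0,0],
  ],
)

```text
time: 16.23
tool_pos: [0.6614, -0.1336, 0.0548]
tool_rot: [3.139, 0.002, 1.759]
contact_force: [-0.5, -0.8, 8.5]
opening: 0.0257
grip_force: 50.0
```

carry_out(
  commands=[
    [[0,0,0.0015],0,0],
    [[0,0,0],0,0],
  ],
)

```text
time: 16.48
tool_pos: [0.6614, -0.1336, 0.0534]
tool_rot: [3.139, 0.002, 1.759]
contact_force: [-1.4, 0.9, 9.1]
opening: 0.0256
grip_force: 50.0
```

carry_out(
  commands=[
    [[0,0,0.0015],0,0],
    [[0,0,0],0,0],
  ],
)

```text
time: 16.73
tool_pos: [0.6614, -0.1336, 0.0521]
tool_rot: [3.138, 0.002, 1.759]
contact_force: [-1.8, -0.2, 9.8]
opening: 0.0256
grip_force: 50.0
```

carry_out(
  commands=[
    [[0,0,-0.003],0,0],
    [[0,0,-0.003],0,0],
    [[0,0,-0.003],0,0],
    [[0,0,0],0,0],
  ],
)

```text
time: 17.23
tool_pos: [0.6614, -0.1336, 0.0603]
tool_rot: [3.139, 0.002, 1.759]
contact_force: [1.0, -0.3, 6.1]
opening: 0.0259
grip_force: 50.0
```

carry_out(
  commands=[
    [[0.002,0,0],0,0],
    [[0.002,0,0],0,0],
    [[0.002,0,0],0,0],
  ],
)

```text
time: 17.6
tool_pos: [0.6606, -0.1299, 0.0605]
tool_rot: [3.138, 0.005, 1.758]
contact_force: [1.2, -8.5, 4.2]
opening: 0.0256
grip_force: 50.0
```

carry_out(
  commands=[
    [[0.002,0,0],0,0],
    [[0.002,0,0],0,0],
    [[0.002,0,0],0,0],
  ],
)

```text
time: 17.98
tool_pos: [0.6595, -0.1239, 0.0604]
tool_rot: [3.138, 0.005, 1.758]
contact_force: [1.5, -8.5, 4.3]
opening: 0.0257
grip_force: 50.0
```

carry_out(
  commands=[
    [[0.001,0,0],0,0],
    [[0.001,0,0],0,0],
    [[0.001,0,0],0,0],
  ],
)

```text
time: 18.35
tool_pos: [0.6589, -0.121, 0.0604]
tool_rot: [3.138, 0.005, 1.758]
contact_force: [0.8, -7.8, 4.8]
opening: 0.0264
grip_force: 50.0
```

carry_out(
  commands=[
    [[0.001,0,0],0,0],
    [[0.001,0,0],0,0],
    [[0.001,0,0],0,0],
  ],
)

```text
time: 18.73
tool_pos: [0.6583, -0.118, 0.0604]
tool_rot: [3.138, 0.005, 1.758]
contact_force: [0.8, -7.9, 5.0]
opening: 0.0255
grip_force: 50.0
```

carry_out(
  commands=[
    [[0.001,0,0],0,0],
    [[0.001,0,0],0,0],
  ],
)

```text
time: 18.98
tool_pos: [0.658, -0.1161, 0.0604]
tool_rot: [3.138, 0.005, 1.758]
contact_force: [0.7, -7.7, 4.4]
opening: 0.0258
grip_force: 50.0
```

carry_out(
  commands=[
    [[0.001,0,0],0,0],
    [[0.001,0,0],0,0],
  ],
)

```text
time: 19.23
tool_pos: [0.6576, -0.1141, 0.0604]
tool_rot: [3.138, 0.005, 1.758]
contact_force: [1.1, -8.1, 4.6]
opening: 0.0257
grip_force: 50.0
```

carry_out(
  commands=[
    [[0.001,0,0],0,0],
    [[0.0005,0,0],0,0],
  ],
)

```text
time: 19.48
tool_pos: [0.6573, -0.1126, 0.0604]
tool_rot: [3.138, 0.005, 1.758]
contact_force: [0.6, -7.5, 4.7]
opening: 0.0258
grip_force: 50.0
```

carry_out(
  commands=[
    [[0.001,0,0],0,0],
    [[0.0005,0,0],0,0],
  ],
)

```text
time: 19.73
tool_pos: [0.657, -0.1111, 0.0604]
tool_rot: [3.138, 0.005, 1.758]
contact_force: [1.3, -9.0, 4.6]
opening: 0.0257
grip_force: 50.0
```

carry_out(
  commands=[
    [[0.001,0,0],0,0],
    [[0,0,0],0,0],
  ],
)

```text
time: 19.98
tool_pos: [0.6568, -0.11, 0.0604]
tool_rot: [3.138, 0.004, 1.758]
contact_force: [1.0, -8.0, 5.2]
opening: 0.0263
grip_force: 50.0
```

carry_out(
  commands=[
    [[0.001,0,0],0,0],
    [[0,0,0],0,0],
  ],
)

```text
time: 20.23
tool_pos: [0.6566, -0.1091, 0.0604]
tool_rot: [3.138, 0.004, 1.758]
contact_force: [2.0, -7.4, 5.6]
opening: 0.0258
grip_force: 50.0
```

carry_out(
  commands=[
    [[0.001,0,0],0,0],
    [[0,0,0],0,0],
  ],
)

```text
time: 20.48
tool_pos: [0.6564, -0.1082, 0.0604]
tool_rot: [3.138, 0.005, 1.758]
contact_force: [1.0, -8.0, 5.6]
opening: 0.0254
grip_force: 50.0
```

carry_out(
  commands=[
    [[0.001,0,0],0,0],
    [[0,0,0],0,0],
  ],
)

```text
time: 20.72
tool_pos: [0.6564, -0.1081, 0.0605]
tool_rot: [3.138, 0.006, 1.758]
contact_force: [2.1, -11.0, 5.4]
opening: 0.0257
grip_force: 50.0
```

carry_out(
  commands=[
    [[0.001,0,0],0,0],
    [[0,0,0],0,0],
  ],
)

```text
time: 20.98
tool_pos: [0.6564, -0.1081, 0.0607]
tool_rot: [3.138, 0.007, 1.758]
contact_force: [1.9, -14.3, 5.6]
opening: 0.0261
grip_force: 50.0
```

carry_out(
  commands=[
    [[0.001,0,0],0,0],
    [[0,0,0],0,0],
  ],
)

```text
time: 21.22
tool_pos: [0.6564, -0.108, 0.0608]
tool_rot: [3.137, 0.009, 1.758]
contact_force: [2.3, -17.7, 5.3]
opening: 0.0257
grip_force: 50.0
```

carry_out(
  commands=[
    [[-0.0015,0,0],0,0],
    [[-0.0015,0,0],0,0],
    [[0,0,0],0,0.6],
    [[0,0,0],0,0.6],
    [[0,0,0],0,0.6],
    [[0,0,0],0,0.6],
    [[0,0,0],0,0.6],
  ],
)

```text
time: 22.1
tool_pos: [0.6551, -0.1054, 0.0589]
tool_rot: [-3.141, -0.0, 1.759]
contact_force: [1.0, -0.0, 0.1]
opening: 0.0553
grip_force: 0.0
```

carry_out(
  commands=[
    [[0,0,-0.005],0,0.6],
    [[0,0,-0.015],0,0.6],
    [[0,0,-0.03],0,0.6],
    [[0,0,-0.04],0,0.6],
    [[0,0,-0.04],0,0.6],
    [[0,-0.03,-0.02],0,0.6],
    [[0,-0.03,0],0,0.6],
    [[0,0,0],0,0.6],
    [[0,0,0],0,0.6],
  ],
)

```text
time: 23.22
tool_pos: [0.5968, -0.1169, 0.2099]
tool_rot: [3.14, 0.001, 1.759]
contact_force: [0.1, 0.0, -0.2]
opening: 0.0552
grip_force: 0.0
```

```bash
python3 - <<'E'
from h import *
s=robot.observe();print(s['time'],s['tool_pos'],s['contact_force'],s['opening'])
p=robot.read_camera('wrist')
cv2.imwrite('pics/w4.png',cv2.resize(p['pixels'][40:340,250:550,::-1],(600,600),interpolation=cv2.INTER_CUBIC))
E
```

```text
23.225 [ 0.59680798 -0.11685465  0.20989985] [ 0.07109168  0.03028959 -0.2128107 ] 0.05524579235486809
```

View pics/w4.png

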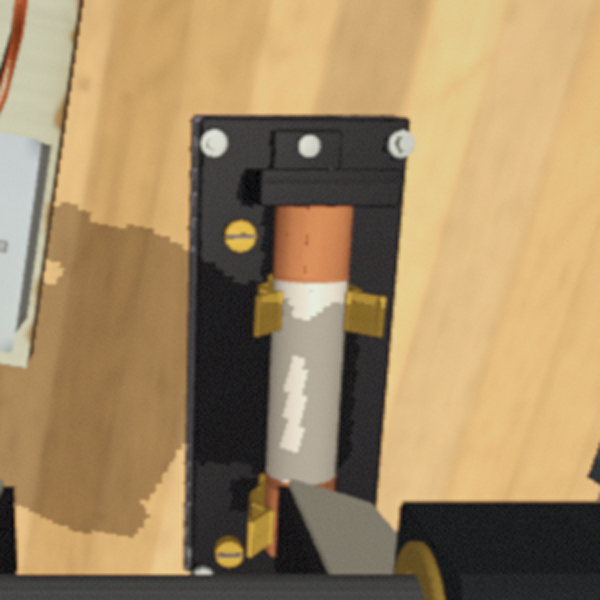

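The fuse lies in both clips with its end under the hood at about (312, 205) in the crop, and the gripper is clear of it.

```bash
python3 -c "
from cell import robot
print(robot.hand_in())"
```

```text
the job is handed in; nothing more can be done
None
```

I handed the job in with the fuse snapped into both clips, pushed under the hood and pressed against the end stop with about 10 N; the hand-in gave no verdict. The most I read pressing down was about 17 N, the arm was clear of everything at about 23 s, and the other things on the bench were not touched.

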